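# Fill the wax warmer's row and switch it on

### The job

Get the wax warmer going for the next client: push the spare cartridge with the blue roller down into the gap in the warmer's row, blue roller up, until it stands on the floor of the well between its neighbours, easing them apart and not letting it fall in from above. Flip the warmer's red-tipped toggle switch on, pushing it back towards the housing until it snaps over. Leave the other cartridges standing in the row, and do not shift the jar, the bowl or the tin.

Things in the scene. Friction and masses are not known exactly. Their poses are not given: they have to be found in the camera images.
- spare_mid (a point): Spare wax cartridge, blue roller on top, loose, upright on the table: honey-coloured, 50 wide (its x) x 34 thick (its y) x 104 high, 0.09 to 0.18 kg. Point: its centre, 52 above its underside. Wedge foot: 24 thick at the underside, full 34 from 20 up. The two faces 50 apart are flat up to 89, rounded shoulders (82 to 89) on the others, then the roller. Hold across the 50, about 76 above its underside.
- warmer: White cartridge warmer, fixed to the table. Origin: its underside, below the middle of the well; x to its back, y along the row (left seen from its front), z up. Housing 72 deep (x -36..36), 200 long, rim 142 high. A drip lip runs along the whole front, 128 to 142 high, edge at x -60. Below it a control deck slopes 20 deg down to the front, from x -36, 38 high, to x -116, 9 high.
- well (a point): Middle of the floor of the warmer's open well, 96 above the table, axes as the warmer's. Well inside: 56 (x) by 180 (y), 46 deep, no dividers. The cartridges stand in it in a row along y, 50 width along x, and stick out 58 above the rim.
- toggle (a joint): Red-tipped toggle switch on the warmer's deck, rad: 0 = off, leaning to the front (37 deg from vertical); 0.60 = on, leaning towards the housing (3 deg from vertical). Over-centre spring: past 0.30 it snaps to the other end by itself; it holds with 0.11 N m at either end (about 5 N to move it at 20 from the pivot).
- toggle_pivot (a point): Hinge point of the toggle bat, 2 above the deck, 32 above the table, at x -59.7, y 25 of the warmer; axes as the warmer's. The bat swings in the warmer's x-z plane. On the same deck: a steel dial 34 dia, 20 high, 80 to the right (-y), and a small amber lamp 50 to the left.
- toggle_tip (a point): Free end of the toggle bat, 36 from the pivot. Steel bat 7 thick, with a red sleeve 10 thick on its outer 25.
- cart_a_mid (a point): Cartridge in the warmer's row, white roller, loose, outermost on the left (+y of the warmer); point: its centre, 52 above its underside; size as the spare, same axes as the warmer.
- cart_b_mid (a point): Cartridge in the warmer's row, white roller, loose, just left (+y) of the gap; point: its centre, 52 above its underside; size as the spare, same axes as the warmer. The gap from it to its neighbour across is 24 to 29, less than the spare's 34; they can slide apart.
- cart_c_mid (a point): Cartridge in the warmer's row, white roller, loose, just right (-y) of the gap; point: its centre, 52 above its underside; size as the spare, same axes as the warmer.
- cart_d_mid (a point): Cartridge in the warmer's row, white roller, loose, outermost on the right (-y); point: its centre, 52 above its underside; size as the spare, same axes as the warmer.
- jar: Bystander, loose: teal cream jar with metal lid, 64 dia x 62 high. Origin at its underside's centre.
- bowl: Bystander, loose: white china bowl, 110 dia x 45 high. Origin at its underside's centre.
- tin: Bystander, loose: small metal tin with cream lid, 79 dia x 50 high. Origin at its underside's centre.
Not all that is in view belongs to the job. What is shaped like the part that bears spare_mid but green or turquoise is not meant.

How it is judged:
By the outcome, as a careful person would: the job done as asked, in the order asked, and still so for the second after the job is handed in, with the robot touching nothing.
It also fails if it takes over 61 s, if anything falls off the work surface, if the arm or the gripper's body presses on something with over 40 N, if the wrist force passes 120 N, or if a joint passes its speed limit or range.

### The arm

A 7-joint arm with a two-finger parallel gripper is mounted at the origin on the work surface. World frame = base frame: x ahead of the robot, y to its left, z up, the work surface at z = 0. Lengths are in mm, angles in rad, forces in N, time in s.
With the tool pointing down it reaches from about 400 to 875 mm from the base axis. Payload 4.4 kg.
Tool frame: the origin (TCP) lies at the very end of the fingers, on their centre line; the grasp point (between the pads) lies 19 mm behind it; z points along the fingers, y is the line along which they close (so a half turn about z gives the same grasp; the last joint's range is limited). The gripper opens to 85 mm and grips with 20 to 120 N. Pads are 22 mm wide; open, the fingers measure 114 mm over their backs; the gripper's body (76 mm by 85 mm) begins 54 mm behind the grasp point. The pads swing forward as they close: fully open they stand 13 mm farther back than shut.
Start: joints at [1.151, 0.628, 0.038, 1.517, -0.027, 0.996, -0.02], TCP at [225.23, -609.745, 231.313] pointing down, gripper open.
Joint ranges: [-3.06, 3.06], [-0.37, 2.12], [-1.25, 1.32], [0.18, 2.47], [-1.1, 4.24], [0.23, 1.98], [-2.94, 2.94]. Speed limits (rad/s): [2.57, 2.57, 3.14, 3.14, 3.14, 3.14, 3.14].

### API

Orientations are given as [roll, pitch, yaw] about the fixed x, y, z axes, in that order (R = Rz(yaw) Ry(pitch) Rx(roll)).
In Python, from cell import read_state, get_image, camera_info, finish_job gives the robot as it stands.
- The arm moves only by the tool play_rows, never from a script. Its argument "deltas" is one flat list of numbers, 7 for each row, row after row: the shift along the tool's x, y, z in mm, then the turn, a rotation vector about the tool's x, y, z in rad, then the opening, from 0 (shut) to 1 (fully open). In form: [dx, dy, dz, ax, ay, az, grip, dx, dy, dz, ax, ay, az, grip, ...]. A call has 1 to 10 rows; each row is the pose to reach, as a shift and turn from the pose commanded when the call began, along the tool's axes at that moment; what a row does not reach only later rows make up. A row lasts 1/8 s, in which the tool goes at most 62.5 mm and 10.7 degrees, less where a joint would pass 70% of its speed; a pose out of reach is approached as far as the arm can. A call with a gripper value outside its range is refused whole. The fingers move at their own pace and stop on an object; the grip force is fixed at half the most. Time passes only in rows, so rows that repeat a pose let the fingers close. It gives the time, the measured TCP pose, the force, the opening and the grip force at its end, in the units of the state.
- read_state(): the state, without advancing time (a new reading comes with each control period).
- get_image(name): name is "side" or "top" or "wrist"; returns the picture (480x640x3 uint8, red, green, blue); there is no depth.
- camera_info(name): a dict with "fx", "fy", "cx", "cy" (pixels), "distortion" ([k1, k2, p1, p2, k3] as OpenCV has them; the pictures are not rectified), "T" (4x4, takes a point from camera to world coordinates). Camera axes: x right, y down, z forward; pixel columns grow to the right and rows downward; lengths in mm; the calibration is good to about 2 mm. A picture is of the moment at which its call begins: read the wrist's pose just before it. camera_info takes no time and is no camera call; for the wrist camera it gives the pose at the moment of the call.
- finish_job(): hands the job in; it is judged then, once.
The state is a dict: "clock": time; "qpos": joint angles; "qd": joint speeds; "tau": joint torques, N m; "eef_pos": TCP position; "tool_rot": TCP orientation; "force": force on the tool from outside, world axes, zero at the start; "torque": the same for the moment, N m; "width": finger opening in mm; "gripper_force": force on a finger pad.
Only numpy, scipy, OpenCV 4.12 (cv2) and the standard library are available. Lean on these libraries where they do the work, as an engineer would, in place of code of your own. Each camera call takes 0.05 s, during which the arm holds its last target. There are 200 camera calls.

## Working session

There is one attempt and no reset: what is moved stays moved. The work goes in short steps, Python scripts to look and compute and a tool call to move; the robot and the scene stay as the last step left them, time stands still between calls to the robot, and variables do not carry over. Pictures are saved under pics/ and viewed, at most 10 in all, crops included, and the job is handed in when it is done.

Besides the shell and the picture viewer there is one more tool, called after ">>>" as name(argument=value, ...) on one line, values as JSON. play_rows: Moves the arm, as the interface text tells. Its arguments: {"type":"object","properties":{"deltas":{"type":"array"}},"required":["deltas"]}

```bash
mkdir -p pics
cat > h.py <<'E'
import numpy as np, cv2
from cell import *
def K(i): return np.array([[i['fx'],0,i['cx']],[0,i['fy'],i['cy']],[0,0,1.]])
def ray(i,uv):
    p=cv2.undistortPoints(np.array([[uv]],float),K(i),np.array(i['distortion']))[0,0]
    T=np.array(i['T']); return T[:3,3],T[:3,:3]@np.array([p[0],p[1],1])
def atz(i,uv,z):
    o,d=ray(i,uv); return o+d*(z-o[2])/d[2]
def proj(i,P):
    T=np.linalg.inv(np.array(i['T'])); P=np.atleast_2d(P)@T[:3,:3].T+T[:3,3]
    return cv2.projectPoints(P,np.zeros(3),np.zeros(3),K(i),np.array(i['distortion']))[0][:,0]
def tri(i,a,j,b):
    o,d=ray(i,a);p,e=ray(j,b);d=d/np.linalg.norm(d);e=e/np.linalg.norm(e)
    s=np.linalg.lstsq(np.c_[d,-e],p-o,rcond=None)[0];A=o+s[0]*d;B=p+s[1]*e
    return (A+B)/2,np.linalg.norm(A-B)
def save(n,f):
    im=get_image(n); cv2.imwrite('pics/'+f,im[...,::-1]); return im
E
python3 - <<'E'
from h import *
for n in('side','top'):
    save(n,n+'1.png'); i=camera_info(n); print(n,i['fx'],np.round(i['T'],2).tolist())
print(read_state())
E
```

```text
side 524.0563844819771 [[-0.87, -0.36, 0.32, 116.77], [-0.48, 0.65, -0.58, 682.7], [-0.0, -0.66, -0.75, 985.92], [0.0, 0.0, 0.0, 1.0]]
top 527.2526298129284 [[0.03, -1.0, 0.07, 410.1], [-1.0, -0.03, -0.02, -1.68], [0.02, -0.07, -1.0, 1158.66], [0.0, 0.0, 0.0, 1.0]]
{'clock': 0.1, 'qpos': array([ 1.15119071,  0.62924555,  0.03847054,  1.5182802 , -0.02697134,
        0.99631739, -0.02002261]), 'qd': array([-0.00021334, -0.00328928,  0.00172691, -0.00168605,  0.00174431,
       -0.00247684,  0.00203438]), 'tau': array([ 4.13586458e-03, -5.64524066e+01,  1.23097077e+00, -1.93969899e+01,
        1.14084111e-02,  5.40619396e-03,  3.39804626e-05]), 'eef_pos': array([ 225.01370522, -609.20083816,  230.48287746]), 'tool_rot': array([-3.13986164e+00,  5.67241126e-05,  3.53777517e-01]), 'force': array([ 0.53243171, -0.30248486,  0.02978883]), 'torque': array([0.09174884, 0.02101653, 0.0032699 ]), 'gripper_force': 0.0, 'width': 85.0571998410634}
```

View pics/side1.png

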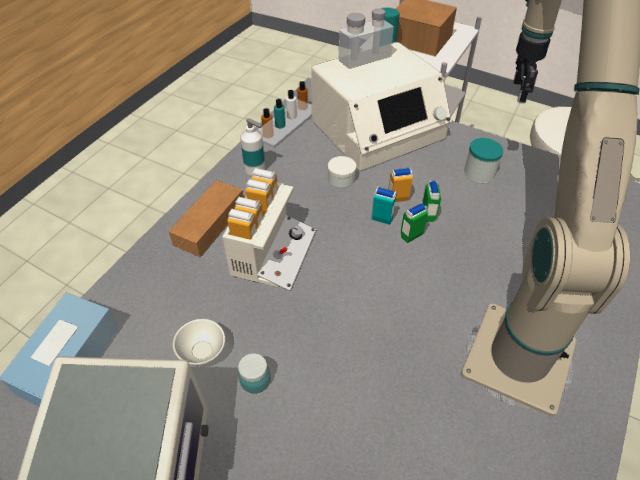

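View pics/top1.png

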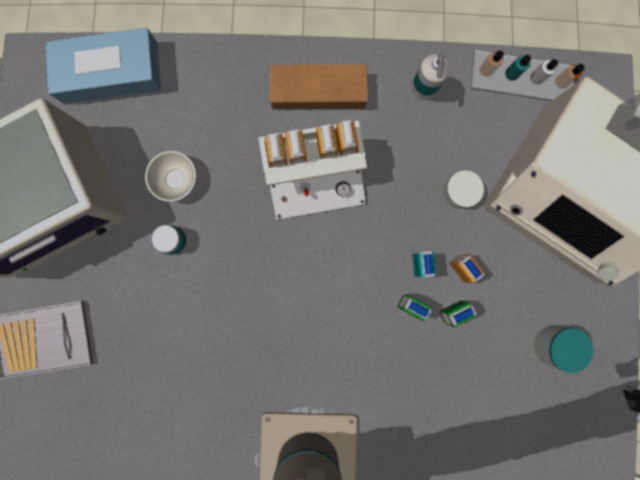

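Four look-alikes: turquoise (top 425,264), greens (416,307) and (460,314), and honey-coloured with a blue roller (top 468,268; side 401,183). The honey one fits the description, so I'll confirm it in an enlarged crop.

Run:
```python
import cv2,numpy as np
t=cv2.imread('pics/top1.png');s=cv2.imread('pics/side1.png')
def c(im,x,y,w,h,k): return cv2.resize(im[y:y+h,x:x+w],None,fx=k,fy=k,interpolation=cv2.INTER_CUBIC)
# each 400x300
a=np.vstack([np.hstack([c(t,400,240,100,75,4),c(s,360,160,100,75,4)]),np.hstack([c(t,250,115,133,100,3)[:300,:399],c(s,215,160,110,82,3.64)[:300,:400]])if 0 else np.hstack([cv2.resize(c(t,250,115,120,105,1),(400,350),interpolation=cv2.INTER_CUBIC)[:300],cv2.resize(c(s,215,165,110,130,1),(400,473),interpolation=cv2.INTER_CUBIC)[:300]])])
cv2.imwrite('pics/c1.png',a)
```

```text
(no output)
```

View pics/c1.png

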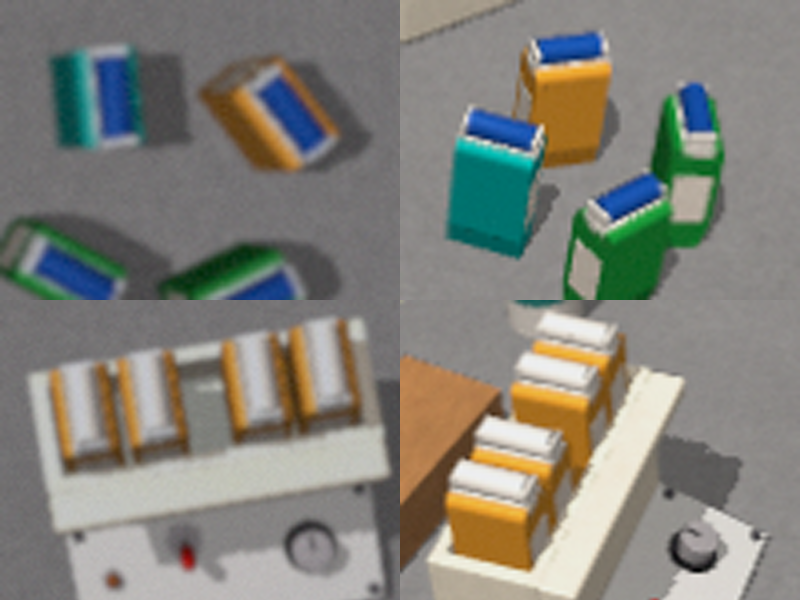

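The crop confirms it: the honey body with the blue roller is at top ~(472,269), side ~(402,172), and the others are turquoise or green. The warmer's rim corners are at top (267,184), (366,168), (359,121) and (259,137), with the gap near (312,150).

Run:
```python
from h import *
t=camera_info('top');s=camera_info('side')
C=[(267.4,184),(366.4,167.8),(358.9,121),(259,137.5)]
P=np.array([atz(t,c,142) for c in C]);print(P.round(1))
print([np.linalg.norm(P[k]-P[(k+1)%4]).round(1) for k in range(4)])
# fit: local (x,y): front-left(-60,100) front-right(-60,-100), back right (36,-100), back left(36,100)
L=np.array([(-60,100),(-60,-100),(36,-100),(36,100.)]);
A=L-L.mean(0);B=P[:,:2]-P[:,:2].mean(0)
th=np.arctan2((A[:,0]*B[:,1]-A[:,1]*B[:,0]).sum(),(A*B).sum());R=np.array([[np.cos(th),-np.sin(th)],[np.sin(th),np.cos(th)]])
o=P[:,:2].mean(0)-R@L.mean(0);print('warmer',o.round(1),th, 'resid',(R@L.T).T.round(1)+o-P[:,:2])
for n,c in zip('abcd',[(84,420),(152,408),(255,392),(325,375)]):
    p=atz(t,(250+c[0]*.3,115+(c[1]-300)*.3),200)[:2]; print(n,(R.T@(p-o)).round(1))
p,e=tri(t,(472,269),s,(402.5,171.75));print('roller',p.round(1),e,atz(t,(472,269),104).round(1))
q=[atz(t,(400+a/4,240+b/4),102) for a,b in[(250,88),(272,75),(327,145),(303,157)]]
d=(q[2]+q[3]-q[0]-q[1])/2;print('long axis',d.round(1),np.arctan2(d[1],d[0]))
# toggle tip
print('tip',(R.T@(atz(t,(250+188*.3,115+258*.3),60)[:2]-o)).round(1))
```

```text
[[577.   94.2 142. ]
 [615.  -98.1 142. ]
 [708.4 -81.4 142. ]
 [668.8 114.2 142. ]]
[np.float64(196.0), np.float64(94.9), np.float64(199.6), np.float64(94.0)]
warmer [654.1   9.6] 0.1972305843278164 resid [[-1.28927158  1.71045038]
 [-0.126684   -2.13605398]
 [ 0.53898976 -0.02459027]
 [ 0.94639062  0.45600319]]
a [-11.   70.6]
b [-10.6  32.3]
c [-11.  -25.5]
d [ -7.9 -65.6]
roller [ 422.9 -323.2   96.2] 0.7348883136317392 [ 423.2 -320.7  104. ]
long axis [-34.5 -28.3   0. ] -2.4540516061002533
tip [-75.6  25.1]
```

```bash
cat >> h.py <<'E'
from scipy.spatial.transform import Rotation as Ro
def delta(pos,yaw,rpy=None):
    s=read_state(); R=Ro.from_euler('xyz',s['tool_rot']); G=Ro.from_euler('xyz',rpy if rpy is not None else [np.pi,0,yaw])
    d=R.inv().apply(np.array(pos)-s['eef_pos']); r=(R.inv()*G).as_rotvec()
    print('t',s['clock'].__round__(2),'pos',s['eef_pos'].round(1),'rpy',s['tool_rot'].round(3),'F',s['force'].round(1),'w',round(s['width'],1),'DELTA',d.round(1),r.round(3))
E
python3 - <<'E'
from h import *
delta([423,-322,240],-0.883)
i=camera_info('wrist');print(i['fx'],np.round(i['T'],2).tolist())
E
```

```text
t 0.1 pos [ 225.  -609.2  230.5] rpy [-3.14   0.     0.354] F [ 0.5 -0.3  0. ] w 85.1 DELTA [ 285.2 -200.8   -9.2] [-1.000e-03  1.000e-03  1.237e+00]
339.535520067428 [[0.35, -0.9, -0.27, 292.93], [-0.94, -0.33, -0.1, -584.54], [-0.0, 0.29, -0.96, 373.26], [0.0, 0.0, 0.0, 1.0]]
```

>>> play_rows(deltas=[285, -201, -9, 0, 0, 1.237, 1, 285, -201, -9, 0, 0, 1.237, 1, 285, -201, -9, 0, 0, 1.237, 1, 285, -201, -9, 0, 0, 1.237, 1, 285, -201, -9, 0, 0, 1.237, 1, 285, -201, -9, 0, 0, 1.237, 1, 285, -201, -9, 0, 0, 1.237, 1, 285, -201, -9, 0, 0, 1.237, 1, 285, -201, -9, 0, 0, 1.237, 1, 285, -201, -9, 0, 0, 1.237, 1])

```text
clock: 1.35
eef_pos: [422.4, -323.1, 240.3]
tool_rot: [3.142, 0.0, -0.884]
force: [-0.5, -0.4, 1.1]
width: 85.3
gripper_force: 0.0
```

Run:
```python
from h import *
delta([423,-322,240],-0.883)
save('wrist','w1.png');i=camera_info('wrist')
print(read_state()['qpos'].round(2))
a=0.687;u=np.array([np.cos(a),np.sin(a)]);v=np.array([-u[1],u[0]])
for z in(89,):
  print(proj(i,[[*(np.array([423,-322])+x*u+y*v),z] for x,y in[(25,17),(25,-17),(-25,-17),(-25,17)]]).round(0).tolist())
```

```text
t 1.35 pos [ 422.4 -323.1  240.3] rpy [ 3.142  0.    -0.884] F [-0.5 -0.4  1.1] w 85.3 DELTA [-0.5 -1.1  0.3] [ 0.     0.    -0.001]
[ 0.34  0.47  0.38  1.84 -0.22  0.87 -1.63]
[[285.0, 244.0], [284.0, 207.0], [341.0, 207.0], [340.0, 244.0]]
```

View pics/w1.png

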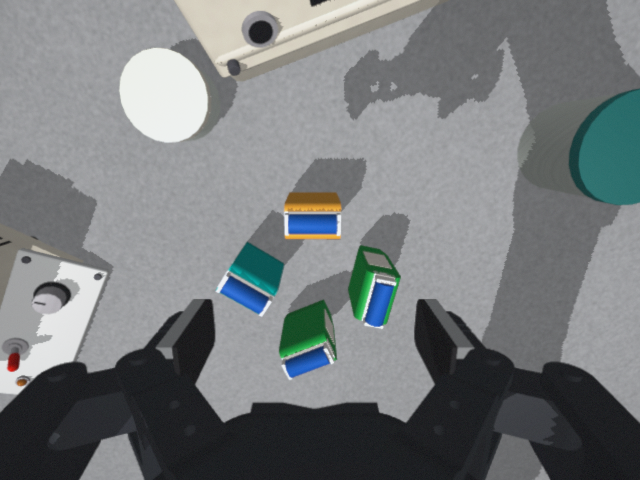

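The honey spare is centred between the fingers at (313,222), matching the projected position, with its roller square to the closing axis. Descending and gripping.

>>> play_rows(deltas=[-0.5, -1, 60, 0, 0, 0, 1, -0.5, -1, 110, 0, 0, 0, 1, -0.5, -1, 150, 0, 0, 0, 1, -0.5, -1, 175, 0, 0, 0, 1, -0.5, -1, 185, 0, 0, 0, 1, -0.5, -1, 185, 0, 0, 0, 1, -0.5, -1, 185, 0, 0, 0, 0, -0.5, -1, 185, 0, 0, 0, 0, -0.5, -1, 185, 0, 0, 0, 0, -0.5, -1, 185, 0, 0, 0, 0])

```text
clock: 2.65
eef_pos: [424.1, -322.0, 56.6]
tool_rot: [-3.141, -0.002, -0.883]
force: [-1.5, 0.1, 5.4]
width: 49.2
gripper_force: 62.8
```

>>> play_rows(deltas=[0, 0, 0, 0, 0, 0, 0, 0, 0, 0, 0, 0, 0, 0, 0, 0, 0, 0, 0, 0, 0])

```text
clock: 3.02
eef_pos: [424.1, -322.0, 56.6]
tool_rot: [-3.141, -0.002, -0.883]
force: [-0.9, -1.6, 5.4]
width: 49.4
gripper_force: 62.8
```

>>> play_rows(deltas=[0, 0, -30, 0, 0, 0, 0, 0, 0, -80, 0, 0, 0, 0, 0, 0, -130, 0, 0, 0, 0, 0, 0, -180, 0, 0, 0, 0, 0, 0, -220, 0, 0, 0, 0, 0, 0, -240, 0, 0, 0, 0, 0, 0, -240, 0, 0, 0, 0])

```text
clock: 3.9
eef_pos: [424.0, -321.8, 296.9]
tool_rot: [-3.14, -0.003, -0.883]
force: [-0.6, 0.4, -2.0]
width: 49.4
gripper_force: 62.6
```

Run:
```python
from h import *
delta([560,-6,290],1.768)
print(read_state()['qpos'].round(2))
```

```text
t 3.9 pos [ 424.  -321.8  296.9] rpy [-3.14e+00 -3.00e-03 -8.83e-01] F [-0.6  0.4 -2. ] w 49.4 DELTA [-157.6 -305.6    6.8] [ 0.004 -0.003 -2.651]
[ 0.31  0.41  0.42  1.77 -0.19  1.   -1.65]
```

>>> play_rows(deltas=[-80, -150, 7, 0, 0, -1.4, 0, -80, -150, 7, 0, 0, -1.4, 0, -80, -150, 7, 0, 0, -1.4, 0, -80, -150, 7, 0, 0, -1.4, 0, -80, -150, 7, 0, 0, -1.4, 0, -80, -150, 7, 0, 0, -1.4, 0, -80, -150, 7, 0, 0, -1.4, 0, -80, -150, 7, 0, 0, -1.4, 0, -80, -150, 7, 0, 0, -1.4, 0])

```text
clock: 5.03
eef_pos: [487.6, -164.2, 287.0]
tool_rot: [-3.14, 0.002, 0.516]
force: [-0.3, 0.4, -0.7]
width: 49.1
gripper_force: 62.9
```

Run:
```python
from h import *
delta([590,0,290],1.768)
```

```text
t 5.03 pos [ 487.6 -164.2  287. ] rpy [-3.14e+00  2.00e-03  5.16e-01] F [-0.3  0.4 -0.7] w 49.1 DELTA [170.  -92.3  -3. ] [-0.003  0.    -1.252]
```

>>> play_rows(deltas=[40, -20, -3, 0, 0, -0.18, 0, 80, -40, -3, 0, 0, -0.36, 0, 120, -60, -3, 0, 0, -0.54, 0, 150, -80, -3, 0, 0, -0.72, 0, 170, -92, -3, 0, 0, -0.9, 0, 170, -92, -3, 0, 0, -1.08, 0, 170, -92, -3, 0, 0, -1.252, 0, 170, -92, -3, 0, 0, -1.252, 0, 170, -92, -3, 0, 0, -1.252, 0])

```text
clock: 6.15
eef_pos: [590.6, -0.6, 290.8]
tool_rot: [-3.141, -0.0, 1.765]
force: [0.0, -0.0, -1.1]
width: 49.3
gripper_force: 62.9
```

Run:
```python
from h import *
delta([590,0,290],1.768)
save('wrist','w2.png')
```

```text
t 6.15 pos [590.6  -0.6 290.8] rpy [-3.141 -0.     1.765] F [ 0.  -0.  -1.1] w 49.3 DELTA [ 0.7 -0.5  0.8] [-0.001 -0.    -0.003]
```

View pics/w2.png

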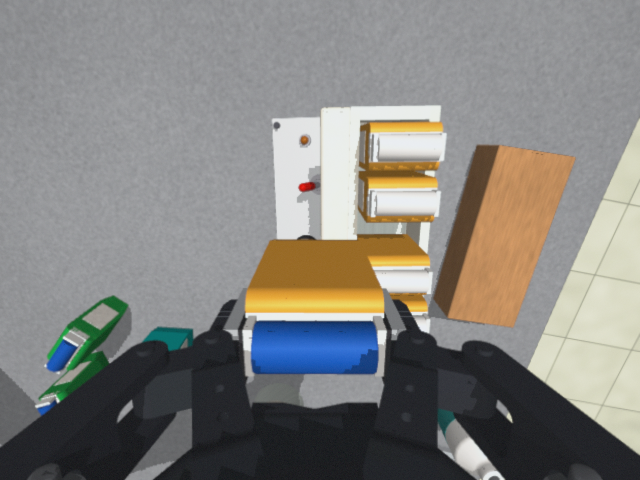

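The spare is held square, blue roller up. The warmer's rows are parallel to the tool, with the lip edge at column ~321 and b's and c's rollers near (403,202) and (405,280). Enlarging to read the gap.

Run:
```python
import cv2
a=cv2.imread('pics/w2.png')[100:340,260:460]
a=cv2.resize(a,None,fx=2.5,fy=2.5,interpolation=cv2.INTER_CUBIC);cv2.imwrite('pics/w2c.png',a)
```

```text
(no output)
```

View pics/w2c.png

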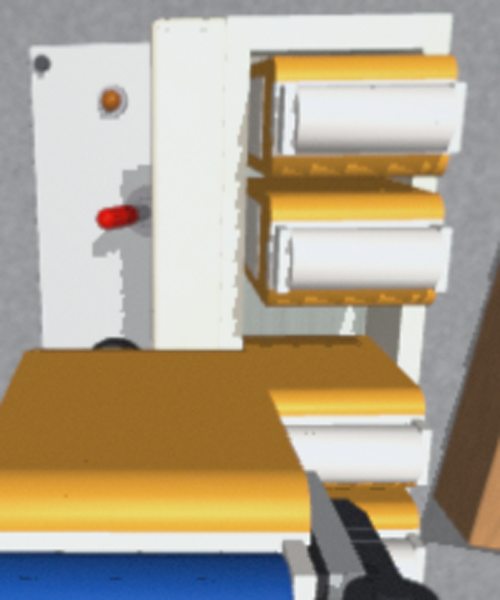

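```bash
cat >> h.py <<'E'
def w2(c): return (260+c[0]/2.5,100+c[1]/2.5)
E
python3 - <<'E'
from h import *
i=camera_info('wrist')
fl,bl,fm=[atz(i,w2(c),142)[:2] for c in[(153,20),(452,14),(153,348)]]
print(fl,bl,fm,np.linalg.norm(bl-fl)); d=fl-fm; th=np.arctan2(-d[0],d[1]); e=bl-fl; print('yaw',th,np.arctan2(e[1],e[0]))
th=.197;R=Ro.from_euler('z',th).as_matrix()[:2,:2]
o=(fl+bl)/2-R@np.array([-12,100]);print('warmer',o)
for n,c in dict(a=(369,117),b=(362,259),c=(356,452)).items():
    print(n,(R.T@(atz(i,w2(c),198)[:2]-o)).round(1))
# own cartridge check: blue roller in hand centre
s=read_state();print('hand roller',atz(i,(315,347),s['eef_pos'][2]+47).round(1),s['eef_pos'])
# tip
print('tip',(R.T@(atz(i,w2((105,218)),60)[:2]-o)).round(1),'lamp',(R.T@(atz(i,w2((110,100)),32)[:2]-o)).round(1))
# predicted crop positions of b shoulder edges/gap using o
for y in (16,-10): print(y,[((p-[260,100])*2.5).round(0).tolist() for p in proj(i,[[*(o+R@np.array([x,y])),178] for x in(-25,25)])])
E
```

```text
[576.71354644  95.71912049] [669.8954101  115.71395103] [598.59195207 -11.43763153] 95.30295359001052
yaw 0.20140383638694737 0.21137330982480784
warmer [654.64520051   9.9994572 ]
a [-2.9 70.3]
b [-1.9 32. ]
c [  0.7 -26.3]
hand roller [589.1   7.5 338. ] [ 5.90678875e+02 -5.18787828e-01  2.90988889e+02]
tip [-78.9  25.5] lamp [-77.  75.]
16 [[266.0, 299.0], [429.0, 299.0]]
-10 [[263.0, 379.0], [421.0, 379.0]]
```

Run:
```python
from h import *
i=camera_info('wrist');s=read_state();p=s['eef_pos'];R=Ro.from_euler('xyz',s['tool_rot'])
im=cv2.imread('pics/w2.png')
print([(r,im[r,330].tolist()) for r in range(284,326,3)])
print('bottom edge row240:',R.inv().apply(atz(i,(300,240.5),p[2]-56.6)-p).round(1),R.inv().apply(atz(i,(300,240.5),p[2]-36.6)-p).round(1))
for row,h in((289,82),(313,89)): print(row,R.inv().apply(atz(i,(315,row),p[2]-56.6+h)-p).round(1))
```

```text
[(284, [39, 108, 153]), (287, [41, 111, 157]), (290, [47, 136, 193]), (293, [53, 153, 217]), (296, [55, 164, 227]), (299, [70, 183, 236]), (302, [91, 206, 236]), (305, [104, 215, 236]), (308, [77, 195, 236]), (311, [68, 180, 236]), (314, [235, 237, 234]), (317, [237, 237, 234]), (320, [202, 197, 185]), (323, [106, 53, 19])]
bottom edge row240: [13.7 -9.1 56.6] [19.6 -8.2 36.6]
289 [ 18.8  -0.  -25.4]
313 [ 12.5  -0.  -32.4]
```

Run:
```python
from h import *
delta([654.3,10.9,264],1.771)
```

```text
t 6.2 pos [ 5.907e+02 -5.000e-01  2.910e+02] rpy [-3.141 -0.     1.766] F [ 0.1  0.1 -2. ] w 49.5 DELTA [-1.1 64.6 27. ] [-0.001 -0.    -0.005]
```

>>> play_rows(deltas=[-1, 20, 0, 0, 0, -0.005, 0, -1, 45, 0, 0, 0, -0.005, 0, -1, 65, 0, 0, 0, -0.005, 0, -1, 65, 12, 0, 0, -0.005, 0, -1, 65, 22, 0, 0, -0.005, 0, -1, 65, 27, 0, 0, -0.005, 0, -1, 65, 27, 0, 0, -0.005, 0, -1, 65, 27, 0, 0, -0.005, 0])

```text
clock: 7.2
eef_pos: [654.9, 11.3, 264.8]
tool_rot: [3.141, 0.0, 1.774]
force: [0.8, -0.8, -1.4]
width: 49.2
gripper_force: 62.9
```

Run:
```python
from h import *
delta([654.3,10.9,264],1.771)
w=save('wrist','w3.png')[...,::-1];t=save('top','t3.png')[...,::-1]
a=np.hstack([cv2.resize(w[120:400,220:500],(560,560),interpolation=cv2.INTER_CUBIC),np.vstack([cv2.resize(t[110:225,250:375],(240,221)),np.zeros((339,240,3),np.uint8)])])
cv2.imwrite('pics/c3.png',a)
```

```text
t 7.2 pos [654.9  11.3 264.8] rpy [3.141 0.    1.774] F [ 0.8 -0.8 -1.4] w 49.2 DELTA [-0.3 -0.7  0.8] [0.001 0.    0.003]
```

View pics/c3.png

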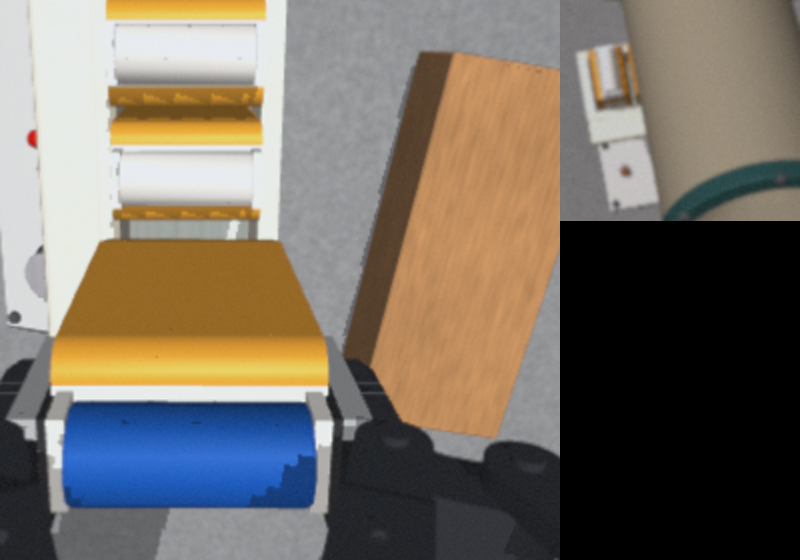

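The spare is above the gap. Its foot edge is at crop row 240 and b's near shoulder at row 219, and the well's middle column (~186) matches the spare's (~187). Computing the offset.

Run:
```python
from h import *
i=camera_info('wrist');s=read_state();p=s['eef_pos'];R=Ro.from_euler('xyz',s['tool_rot'])
f=lambda x,y,z:R.inv().apply(atz(i,(220+x/2,120+y/2),z)-p).round(1)[:2]
print('b -y edge(z178)',f(187,219,178),'b roller',f(186.5,180,198),'a roller',f(186,55,198))
print('foot edge',f(187,240,p[2]-56.6), 'well x',f(104,225,142),f(268,225,142))
```

```text
b -y edge(z178) [12.8 -1. ] b roller [30.6 -1. ] a roller [68.3 -1.2]
foot edge [14.1 -0.9] well x [  1.  -34.7] [ 1.  31.7]
```

>>> play_rows(deltas=[-1, -0.5, 8, 0, 0, 0, 0, -1, -0.5, 16, 0, 0, 0, 0, -1, -0.5, 22, 0, 0, 0, 0, -1, -0.5, 27, 0, 0, 0, 0, -1, -0.5, 32, 0, 0, 0, 0, -1, -0.5, 36, 0, 0, 0, 0, -1, -0.5, 40, 0, 0, 0, 0])

```text
clock: 8.18
eef_pos: [654.6, 10.3, 224.2]
tool_rot: [3.141, 0.0, 1.774]
force: [-0.3, 0.4, -0.8]
width: 49.4
gripper_force: 62.9
```

>>> play_rows(deltas=[0, 0, 4, 0, 0, 0, 0, 0, 0, 8, 0, 0, 0, 0, 0, 0, 12, 0, 0, 0, 0, 0, 0, 16, 0, 0, 0, 0, 0, 0, 20, 0, 0, 0, 0, 0, 0, 24, 0, 0, 0, 0])

```text
clock: 8.93
eef_pos: [654.6, 10.3, 200.1]
tool_rot: [3.142, 0.0, 1.774]
force: [-0.2, -0.6, -0.8]
width: 49.0
gripper_force: 62.9
```

>>> play_rows(deltas=[0, 0, 4, 0, 0, 0, 0, 0, 0, 8, 0, 0, 0, 0, 0, 0, 12, 0, 0, 0, 0, 0, 0, 16, 0, 0, 0, 0, 0, 0, 20, 0, 0, 0, 0])

```text
clock: 9.55
eef_pos: [654.6, 10.3, 180.1]
tool_rot: [3.141, 0.0, 1.774]
force: [0.2, 0.4, -0.8]
width: 49.3
gripper_force: 62.9
```

Run:
```python
from h import *
delta([654.3,10.9,153],1.771)
w=save('wrist','w4.png')[...,::-1];t=save('side','s4.png')[...,::-1]
a=np.hstack([cv2.resize(w[120:400,220:500],(400,400),interpolation=cv2.INTER_CUBIC),cv2.resize(t[150:300,200:350],(400,400),interpolation=cv2.INTER_CUBIC)])
cv2.imwrite('pics/c4.png',a)
```

```text
t 9.55 pos [654.6  10.3 180.1] rpy [3.141 0.    1.774] F [ 0.2  0.4 -0.8] w 49.3 DELTA [ 0.7 -0.1 27.1] [0.    0.    0.003]
```

View pics/c4.png

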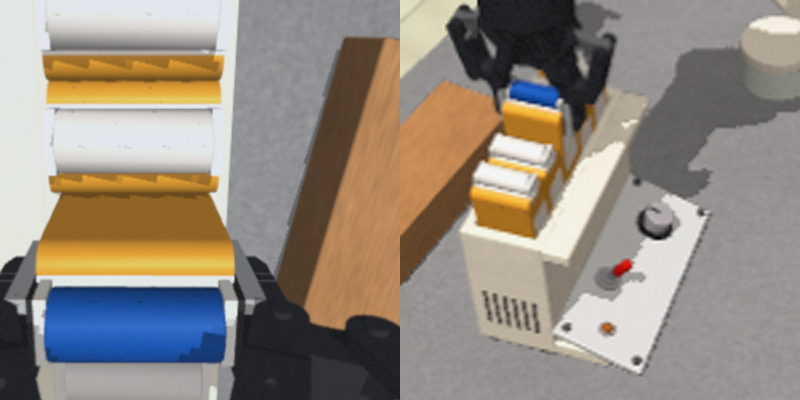

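The spare's blue roller (c4 137,325) sits in the row between b and c, and neither neighbour leans. Pressing on to the floor.

>>> play_rows(deltas=[0, 0, 4, 0, 0, 0, 0, 0, 0, 8, 0, 0, 0, 0, 0, 0, 12, 0, 0, 0, 0, 0, 0, 16, 0, 0, 0, 0, 0, 0, 20, 0, 0, 0, 0, 0, 0, 23, 0, 0, 0, 0, 0, 0, 25, 0, 0, 0, 0])

```text
clock: 10.52
eef_pos: [654.0, 10.6, 154.7]
tool_rot: [-3.141, -0.001, 1.774]
force: [0.1, -0.6, -0.1]
width: 49.1
gripper_force: 63.0
```

>>> play_rows(deltas=[0, 0, 1, 0, 0, 0, 0, 0, 0, 2, 0, 0, 0, 0, 0, 0, 3, 0, 0, 0, 0, 0, 0, 3, 0, 0, 0, 0])

```text
clock: 11.02
eef_pos: [654.4, 10.6, 152.7]
tool_rot: [3.142, -0.0, 1.774]
force: [-1.7, 0.8, 2.0]
width: 49.0
gripper_force: 63.1
```

>>> play_rows(deltas=[0, 0, 1, 0, 0, 0, 0, 0, 0, 2, 0, 0, 0, 0, 0, 0, 2, 0, 0, 0, 0])

```text
clock: 11.4
eef_pos: [654.5, 10.6, 152.6]
tool_rot: [3.141, 0.0, 1.774]
force: [-4.1, 0.8, 13.3]
width: 49.3
gripper_force: 64.7
```

Seated: 13 N from the floor at the expected height. Releasing and lifting.

>>> play_rows(deltas=[0, 0, -1.5, 0, 0, 0, 0, 0, 0, -1.5, 0, 0, 0, 0.85, 0, 0, -1.5, 0, 0, 0, 0.85, 0, 0, -1.5, 0, 0, 0, 0.85, 0, 0, -12, 0, 0, 0, 0.85, 0, 0, -35, 0, 0, 0, 0.85, 0, 0, -75, 0, 0, 0, 0.85, 0, 0, -125, 0, 0, 0, 0.85, 0, 0, -145, 0, 0, 0, 0.85, 0, 0, -145, 0, 0, 0, 0.85])

```text
clock: 12.65
eef_pos: [655.7, 10.5, 297.9]
tool_rot: [3.137, 0.001, 1.774]
force: [0.2, 0.7, -1.0]
width: 72.5
gripper_force: 0.0
```

Run:
```python
from h import *
th=.2;Rz=Ro.from_euler('z',th).as_matrix();o=np.array([654.5,9.8,0])
piv=o+Rz@[-59.7,25,32]; a=np.radians(37);tip=piv+Rz@[-36*np.sin(a),0,36*np.cos(a)];print('pivot',piv.round(1),'tip',tip.round(1))
delta([654.3,10.9,298],1.771);print(read_state()['qpos'].round(2))
w=save('wrist','w5.png')[...,::-1];t=save('side','s5.png')[...,::-1]
a=np.hstack([cv2.resize(w[100:400,200:500],(400,400),interpolation=cv2.INTER_CUBIC),cv2.resize(t[150:300,200:350],(400,400),interpolation=cv2.INTER_CUBIC)])
cv2.imwrite('pics/c5.png',a)
```

```text
pivot [591.   22.4  32. ] tip [569.8  18.1  60.8]
t 12.65 pos [655.7  10.5 297.9] rpy [3.137e+00 1.000e-03 1.774e+00] F [ 0.2  0.7 -1. ] w 72.5 DELTA [ 0.7 -1.3 -0.1] [0.005 0.001 0.003]
[ 0.11  0.59 -0.3   1.41  0.18  1.16 -0.01]
```

View pics/c5.png

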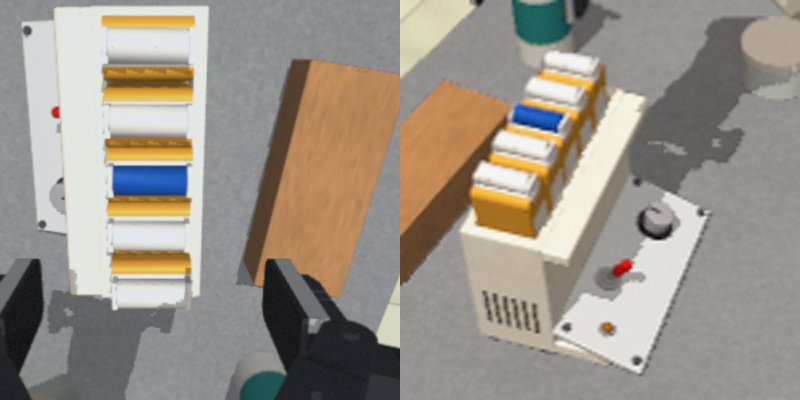

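All five cartridges stand level with the blue roller in the middle, and the toggle (c5 side 623,268) still leans to the front. Next: back off to the front, tilt the tool forward with the fingers shut, and push the bat.

```bash
cat >> h.py <<'E'
def L(x,y,z): return np.array([654.5,9.8,0])+Ro.from_euler('z',.2).apply([x,y,z])
TR=[np.pi-.68,0,1.771]
E
python3 - <<'E'
from h import *
delta(L(-165,25,170),0,TR)
E
```

```text
t 12.75 pos [654.   10.1 294.7] rpy [-3.141  0.     1.774] F [-0.2 -0.6 -0.1] w 72.5 DELTA [  25.1 -164.4  124.9] [-0.681 -0.001  0.003]
```

>>> play_rows(deltas=[25, -50, 0, 0, 0, 0, 0.85, 25, -110, 0, 0, 0, 0, 0, 25, -164, 0, 0, 0, 0, 0, 25, -164, 0, -0.18, 0, 0, 0, 25, -164, 0, -0.36, 0, 0, 0, 25, -164, 40, -0.54, 0, 0, 0, 25, -164, 90, -0.68, 0, 0, 0, 25, -164, 125, -0.68, 0, 0, 0, 25, -164, 125, -0.68, 0, 0, 0, 25, -164, 125, -0.68, 0, 0, 0])

```text
clock: 14.0
eef_pos: [475.8, -60.3, 207.4]
tool_rot: [2.753, 0.179, 1.697]
force: [0.4, -1.2, -0.3]
width: -0.2
gripper_force: 0.0
```

Run:
```python
from h import *
delta(L(-120,25,44),0,TR);delta(L(-95,25,40),0,TR);print(read_state()['qpos'].round(2))
w=save('wrist','w6.png')
i=camera_info('wrist')
print(proj(i,[L(-59.7,25,32),L(-81.4,25,60.8),read_state()['eef_pos'],L(-75,75,25)]).round(0).tolist())
```

```text
t 14.0 pos [475.8 -60.3 207.4] rpy [2.753 0.179 1.697] F [ 0.4 -1.2 -0.3] w -0.2 DELTA [ 91.2   3.2 162.8] [-0.297  0.192  0.028]
t 14.0 pos [475.8 -60.3 207.4] rpy [2.753 0.179 1.697] F [ 0.4 -1.2 -0.3] w -0.2 DELTA [ 93.7  24.9 175.6] [-0.297  0.192  0.028]
[ 0.53  0.37 -0.72  2.37  1.4   0.4  -1.25]
[[375.0, 113.0], [370.0, 119.0], [315.0, 303.0], [360.0, 51.0]]
```

View pics/w6.png

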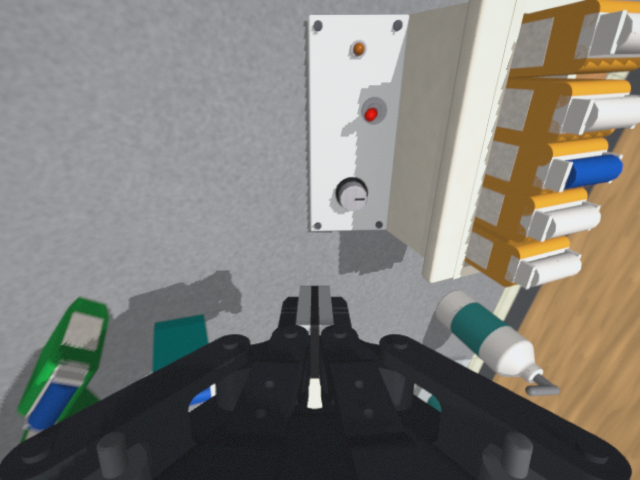

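The toggle appears at (371,114), as predicted (370,119). The arm cannot reach a 0.68 tilt this close in, so I'll use 0.45, which still clears the lip.

```bash
cat >> h.py <<'E'
TR=[np.pi-.45,0,1.771]
E
python3 - <<'E'
from h import *
delta(L(-112,25,110),0,TR)
E
```

```text
t 14.05 pos [475.  -59.8 205.8] rpy [2.754 0.178 1.698] F [-1.5  1.2 -2.6] w 0.1 DELTA [ 79.   36.5 104.8] [-0.069  0.192  0.006]
```

>>> play_rows(deltas=[0, 0, 0, 0, 0, 0, 0, 0, 0, 0, 0, 0, 0, 0])

```text
clock: 14.3
eef_pos: [476.9, -60.1, 209.2]
tool_rot: [2.752, 0.18, 1.697]
force: [0.9, 1.0, 0.5]
width: -0.1
gripper_force: 0.0
```

>>> play_rows(deltas=[20, 9, 15, -0.02, 0.05, 0, 0, 40, 18, 30, -0.035, 0.1, 0, 0, 40, 18, 30, -0.035, 0.1, 0, 0])

```text
clock: 14.68
eef_pos: [500.6, -21.0, 181.1]
tool_rot: [2.722, 0.088, 1.737]
force: [-0.7, 0.6, 0.9]
width: -0.1
gripper_force: 0.0
```

Run:
```python
from h import *
delta(L(-112,25,110),0,TR);print(read_state()['qpos'].round(2))
```

```text
t 14.68 pos [500.6 -21.  181.1] rpy [2.722 0.088 1.737] F [-0.7  0.6  0.9] w -0.1 DELTA [32.3 12.4 80.5] [-0.032  0.094  0.007]
[ 0.5   0.46 -0.72  2.36  1.63  0.35 -1.47]
```

>>> play_rows(deltas=[12, 5, 20, -0.01, 0.03, 0, 0, 24, 9, 45, -0.02, 0.07, 0, 0, 32, 12, 70, -0.03, 0.094, 0.007, 0, 32, 12, 80, -0.03, 0.094, 0.007, 0, 32, 12, 80, -0.03, 0.094, 0.007, 0, 32, 12, 80, -0.03, 0.094, 0.007, 0])

```text
clock: 15.42
eef_pos: [538.9, 11.2, 111.4]
tool_rot: [2.693, 0.002, 1.77]
force: [-0.1, 0.2, -0.0]
width: 0.1
gripper_force: 0.0
```

Run:
```python
from h import *
delta(L(-112,25,44),0,TR);delta(L(-98,25,40),0,TR);print(read_state()['qpos'].round(2))
```

```text
t 15.43 pos [538.9  11.2 111.4] rpy [2.693e+00 2.000e-03 1.770e+00] F [-0.1  0.2 -0. ] w 0.1 DELTA [  0.7 -28.3  61.2] [-0.001  0.002  0.   ]
t 15.43 pos [538.9  11.2 111.4] rpy [2.693e+00 2.000e-03 1.770e+00] F [-0.1  0.2 -0. ] w 0.1 DELTA [  0.8 -17.4  70.9] [-0.001  0.002  0.   ]
[ 0.53  0.72 -0.82  2.33  2.02  0.48 -1.79]
```

>>> play_rows(deltas=[1, -10, 20, 0, 0, 0, 0, 1, -20, 42, 0, 0, 0, 0, 1, -28, 61, 0, 0, 0, 0, 1, -28, 61, 0, 0, 0, 0, 1, -28, 61, 0, 0, 0, 0])

```text
clock: 16.05
eef_pos: [540.3, 12.7, 44.6]
tool_rot: [2.692, 0.001, 1.771]
force: [0.5, 0.7, -0.3]
width: 0.2
gripper_force: 0.0
```

```bash
cat >> h.py <<'E'
def red(n):
    im=get_image(n).astype(int);m=(im[...,0]>120)&(im[...,1]<60)&(im[...,2]<60);y,x=np.nonzero(m);i=camera_info(n)
    print(n,len(x),(x.mean().round(1),y.mean().round(1),x.min(),x.max(),y.min(),y.max()) if len(x) else '','pred mid off/on',[proj(i,L(-59.7-26*np.sin(a),25,32+26*np.cos(a)))[0].round(1).tolist() for a in(np.radians(37),np.radians(3))])
E
python3 - <<'E'
from h import *
delta(L(-98,25,40),0,TR);red('wrist');red('side')
E
```

```text
t 16.05 pos [540.3  12.7  44.6] rpy [2.692e+00 1.000e-03 1.771e+00] F [ 0.5  0.7 -0.3] w 0.2 DELTA [-0.5 10.   9.9] [-0.     0.001  0.   ]
wrist 400 (np.float64(389.8), np.float64(296.5), np.int64(380), np.int64(398), np.int64(279), np.int64(309)) pred mid off/on [[388.2, 296.3], [418.4, 295.0]]
side 19 (np.float64(283.2), np.float64(250.1), np.int64(281), np.int64(286), np.int64(248), np.int64(252)) pred mid off/on [[283.6, 249.1], [277.8, 246.3]]
```

>>> play_rows(deltas=[-0.5, 5, 5, 0, 0, 0, 0, -0.5, 10, 10, 0, 0, 0, 0, -0.5, 12, 11, 0, 0, 0, 0, -0.5, 14, 12, 0, 0, 0, 0, -0.5, 16, 13, 0, 0, 0, 0, -0.5, 17, 13.5, 0, 0, 0, 0, -0.5, 18, 14, 0, 0, 0, 0])

```text
clock: 17.02
eef_pos: [561.8, 16.7, 38.6]
tool_rot: [2.693, 0.0, 1.77]
force: [-1.4, 0.2, 0.3]
width: 0.1
gripper_force: 0.5
```

Run:
```python
from h import *
delta(L(-82,25,40),0,TR);red('wrist')
```

```text
t 17.02 pos [561.8  16.7  38.6] rpy [2.693 0.    1.77 ] F [-1.4  0.2  0.3] w 0.1 DELTA [-0.1  7.4  2. ] [-0.002  0.    -0.001]
wrist 479 (np.float64(358.8), np.float64(309.8), np.int64(349), np.int64(368), np.int64(291), np.int64(325)) pred mid off/on [[357.5, 310.5], [390.9, 308.9]]
```

>>> play_rows(deltas=[0, 2, 0.6, 0, 0, 0, 0, 0, 3.5, 1.2, 0, 0, 0, 0, 0, 5, 2, 0, 0, 0, 0, 0, 6.5, 2.5, 0, 0, 0, 0, 0, 6.5, 2.5, 0, 0, 0, 0])

```text
clock: 17.7
eef_pos: [569.3, 18.2, 39.4]
tool_rot: [2.692, 0.0, 1.77]
force: [-1.5, 0.4, 0.1]
width: 0.3
gripper_force: 0.5
```

Run:
```python
from h import *
delta(L(-76,25,40),0,TR);red('wrist')
```

```text
t 17.7 pos [569.3  18.2  39.4] rpy [2.692 0.    1.77 ] F [-1.5  0.4  0.1] w 0.3 DELTA [-0.1  5.5  2. ] [-0.001  0.001 -0.   ]
wrist 394 (np.float64(358.9), np.float64(316.5), np.int64(350), np.int64(368), np.int64(302), np.int64(329)) pred mid off/on [[341.1, 313.2], [375.1, 311.5]]
```

>>> play_rows(deltas=[0, 2, 0.8, 0, 0, 0, 0, 0, 3.5, 1.3, 0, 0, 0, 0, 0, 4.5, 1.7, 0, 0, 0, 0, 0, 4.5, 1.7, 0, 0, 0, 0])

```text
clock: 18.25
eef_pos: [572.9, 18.8, 39.5]
tool_rot: [2.694, 0.0, 1.77]
force: [-3.8, -1.8, 1.0]
width: -0.3
gripper_force: 0.0
```

Run:
```python
from h import *
delta(L(-110,25,48),0,TR);red('wrist')
```

```text
t 18.25 pos [572.9  18.8  39.5] rpy [2.694 0.    1.77 ] F [-3.8 -1.8  1. ] w -0.3 DELTA [ -0.  -25.  -21.5] [-0.002  0.001 -0.001]
wrist 317 (np.float64(375.8), np.float64(318.4), np.int64(366), np.int64(386), np.int64(309), np.int64(328)) pred mid off/on [[334.1, 314.7], [368.6, 313.1]]
```

>>> play_rows(deltas=[0, -6, -4, 0, 0, 0, 0, 0, -14, -11, 0, 0, 0, 0, 0, -25, -21, 0, 0, 0, 0, 0, -35, -50, 0, 0, 0, 0, 0, -45, -90, 0, 0, 0, 0, 0, -45, -120, 0, 0, 0, 0, 0, -45, -120, 0, 0, 0, 0])

```text
clock: 19.18
eef_pos: [481.9, -0.2, 129.9]
tool_rot: [2.691, 0.003, 1.77]
force: [0.6, -0.1, -0.6]
width: -0.1
gripper_force: 0.0
```

Run:
```python
from h import *
delta(L(-150,25,150),0,TR);red('wrist');red('side');i=camera_info('side');im=get_image('side')
# rollers: blue near expected, bystander drift vs first image
a=cv2.imread('pics/side1.png')[...,::-1].astype(int)
for n,(x,y,w) in dict(jar=(254,373,22),bowl=(199,343,30),tin=(341,171,18)).items(): print(n,np.abs(im[y-w:y+w,x-w:x+w].astype(int)-a[y-w:y+w,x-w:x+w]).mean().round(2))
s5=cv2.imread('pics/s5.png')[...,::-1].astype(int);print('row',np.abs(im[165:245,220:290].astype(int)-s5[165:245,220:290]).mean().round(2))
```

```text
t 19.18 pos [ 4.819e+02 -2.000e-01  1.299e+02] rpy [2.691 0.003 1.77 ] F [ 0.6 -0.1 -0.6] w -0.1 DELTA [ 0.5 27.7 -8.9] [0.    0.003 0.001]
wrist 98 (np.float64(406.1), np.float64(237.1), np.int64(401), np.int64(411), np.int64(232), np.int64(242)) pred mid off/on [[382.6, 237.1], [401.8, 236.5]]
side 10 (np.float64(277.8), np.float64(245.7), np.int64(276), np.int64(279), np.int64(244), np.int64(250)) pred mid off/on [[283.6, 249.1], [277.8, 246.3]]
jar 5.47
bowl 5.79
tin 13.74
row 3.19
```

```bash
python3 -c "
from cell import *
print(finish_job())"
```

```text
the job is handed in; nothing more can be done
None
```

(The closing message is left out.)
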